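Unlock the hub box with the square panel key

ROBOT

A 6-joint arm with a two-finger parallel gripper is mounted at the origin on a cart in front of the work surface, level with it; the furniture and walls round the work are solid. World frame = base frame: x ahead of the robot, y to its left, z up, the work surface at z = 0. Lengths are in mm, angles in rad, forces in N, time in s.
With the tool pointing down it reaches from about 300 to 775 mm from the base axis. Payload 14.6 kg.
Tool frame: the origin (TCP) lies at the very end of the fingers, on their centre line; the grasp point (between the pads) lies manip.grip_depth behind it (manip.grip_depth is the distance from the TCP to the grasp point, in mm); x points along the fingers, z is the direction in which the jaws open and shut, and the axes are right-handed (so a half turn about x gives the same grasp; the last joint's range is limited). The gripper opens to 94 mm and grips with 3 to 60 N. Pads are 16 mm wide; open, the fingers measure 119 mm over their backs; the gripper's body (75 mm by 177 mm) begins 78 mm behind the grasp point.
Start: joints at [1.248, 0.3, 1.521, -0, 1.321, -0.067], TCP at [139.158, 532.094, 205.446] pointing down, gripper open.
Joint ranges: [-3.03, 3.03], [-0.79, 2.21], [0.23, 2.52], [-1.04, 4.18], [0, 3.07], [-2.55, 2.55]. Speed limits (rad/s): [2.22, 2.22, 2.57, 3.14, 3.14, 3.14].

INTERFACE

Orientations are given as [roll, pitch, yaw] about the fixed x, y, z axes, in that order (R = Rz(yaw) Ry(pitch) Rx(roll)).
In Python, from cell import manip gives the robot as it stands.
- The arm moves only by the tool step_arm, never from a script. Its argument "commands" is one flat list of numbers, 7 for each row, row after row: the shift along the tool's x, y, z in m, then the turn, a rotation vector about the tool's x, y, z in degrees, then the finger opening in m, from 0 to 0.094. A call has 1 to 5 rows; each row shifts and turns the commanded pose from where the row before left it, along the tool's axes as they then stand; what a row does not reach is not made up. A row lasts 1/8 s, in which the tool goes at most 62.5 mm and 10.7 degrees, less where a joint would pass 70% of its speed; a pose out of reach is approached as far as the arm can. A call with a gripper value outside its range is refused whole. The fingers move at their own pace and stop on an object; "squeeze" is the grip in N (left out, the last holds). Time passes only in rows, so rows that do not move let the fingers close. It gives the time, the measured TCP pose, the force and the opening at its end, in the units of the state.
- manip.read_state(): the state, without advancing time (a new reading comes with each control period).
- manip.camera(name): name is "side" or "top" or "wrist"; returns the picture (384x512x3 uint8, red, green, blue); there is no depth.
- manip.camera_model(name): a dict with "intrinsics" (3x3 intrinsics, pixels), "origin" and "orientation" of the camera in the world; the wrist camera has in their place "tool_from_camera" (4x4, takes a point from camera to tool coordinates, whose origin is the TCP and whose axes are the tool frame's). Camera axes: x right, y up, looking along -z (the intrinsics and any distortion apply to the point x, -y, -z); pixel columns grow to the right and rows downward; lengths in mm; the calibration is good to about 2 mm. A picture is of the moment at which its call begins: read the wrist's pose just before it. camera_model takes no time and is no camera call.
- manip.sign_off(): hands the job in, once; it reports no verdict.
Trained networks look in the newest picture that a camera, given by its name, has taken for a name from the list of things; names that differ only in an ending like _2 or _b are one class to them, and where a whole thing is asked for, a point or a joint stands for the part that bears it (a point fixed in the world has none). Each returns a list of dicts, best first, with "score" (0 to 1); they miss things now and then, are a little off and sometimes report something else, mostly with a low value. They report only what shows in the picture. A call takes as long as a camera call. They do not tell look-alikes from the thing itself.
- manip.find_in(thing, camera): "centre" ([row, column] in pixels, amid what is visible of it).
- manip.outline_of(thing, camera): "pixels" (384x512 bool, what is visible of it) and "centre" ([row, column] in pixels, amid what is visible of it).
The state is a dict: "clock": time; "joints": joint angles; "qd": joint speeds; "effort": joint torques, N m; "eef_pos": TCP position; "eef_rot": TCP orientation; "wrist_force": force on the tool from outside, world axes, zero at the start; "moment": the same for the moment, N m; "finger_gap": finger opening in mm.
Only numpy, scipy, OpenCV 4.12 (cv2) and the standard library are available. Lean on these libraries where they do the work, as an engineer would, in place of code of your own. Each camera call takes 0.05 s, during which the arm holds its last target. There are 200 camera calls.

TASK

Take the blue-handled square key out of its wooden stand, put it straight and fully home in the recessed brass square socket on top of the grey hub box, then turn it clockwise to the stop so that the box is unlocked. Be gentle: press and push on the lock with no more than about 20 N, stop turning as soon as it meets the stop instead of forcing it, and leave the neighbouring things alone. Leave the key standing in the lock and let go of it.

Things in the scene. Friction and masses are not known exactly. Their poses are not given: they have to be found in the camera images.
- panel_key: Loose key, 90 mm tall, 50 to 85 g, upright in the stand. Origin: centre of the shank's foot (lowest point); z up the shank. Square steel shank 10 x 10 mm, z = 0 to 50 mm, sides along key x and y, 1 mm chamfer at the foot; collar 18 mm across, z = 50 to 54 mm; flat blue bow above.
- key_bow (a point): Grip point in the key's blue bow, 74 mm above the key's origin, axes as the key's. The bow is 32 mm long along x, 12 mm thick along y and spans key z = 54 to 90 mm: grip it across its thickness (close along y).
- key_stand: Fixed wooden block 70 x 60 x 40 mm with a 12 mm square hole, 30 mm deep, in its top; the key stands in it. Origin: centre of its underside. To take the key out lift it straight up more than 30 mm.
- hub_box: Fixed grey steel box 150 (x) x 120 (y) x 58 mm high. Origin: centre of its underside, z up; the front with ports faces -x. On top an aluminium lock plate 70 x 70 mm, upper face at z = 62 mm. In it a round well 34 mm across, 10 mm deep; concentric in its bottom a brass rotor, face 24 x 24 mm at z = 52 mm, with a square socket 11 mm wide, 18 mm deep (floor at z = 34 mm).
- lock_nominal (a point): Centre of the box's top, z = 62 mm in the box frame: where the well's middle would be if the plate were centred. The plate is clamped by hand in slots: well and socket together stand up to 5.5 mm off this point in box x and in box y, differently each time. The offset is not measured and does not shift under load: see it, or feel for the well's walls with the shank from opposite sides.
- socket_floor (a point): 28 mm straight below lock_nominal, at the height of the socket's floor (z = 34 mm in the box frame). With the key fully home the key's origin is at this height, at the socket's real place in x and y.
- lock_turn (a joint): Rotor angle, rad: 0 = locked (white mark along box +y, to the red dot), grows clockwise from above to 1.57 = unlocked, a hard stop (mark along box +x, green dot). Socket sides lie along box x and y turned clockwise by this angle; the key fits in any quarter turn. Starts at 0.1 to 0.45. Friction 0.06 N m, stays where left; key play 0.1 rad. At the stop stay under 0.15 N m.
- stapler: Dark grey desk stapler, 138 x 34 x 50 mm, loose bystander. Origin: centre of its underside.
- label_roll: White label roll standing on end, 54 mm across, 40 mm high, loose bystander. Origin: centre of its underside.
- marker: White and blue marker pen lying down, 135 mm long, 17 mm thick, loose bystander. Origin: centre of its underside.
- clip: Black fold-back clip, 28 x 32 x 43 mm, loose bystander. Origin: centre of its underside.
There are look-alikes about, which are no part of the job. What is shaped like the panel_key but turquoise is not meant.

How it is judged (in metres and radians):
On the way, in this order (a step that is already met when the one before it is completed fails the run):
1. the key is lifted clear of its stand (z of panel_key in the frame of key_stand above 0.045 m), for 0.1 s.
2. the key is fully home in the socket before the lock has been turned (z of panel_key in the frame of hub_box below 0.038 m and horizontal distance between panel_key and lock_nominal below 0.012 m and value of joint lock_turn below 0.8 rad), for 0.1 s.
3. the lock is turned to the stop with the key home (value of joint lock_turn above 1.45 rad and z of panel_key in the frame of hub_box below 0.039 m), for 0.1 s.
At the end, for the whole second after the job is handed in: The rotor stands at more than 1.45 rad (the stop is at 1.57), and the key stands at rest, released, within 0.15 rad of upright in the socket, its foot no more than 5 mm above the socket's floor (all of step 3 and horizontal distance between panel_key and lock_nominal below 0.012 m and angle between panel_key's own z axis and vertical below 0.15 rad and linear speed of panel_key below 0.02 m/s); the robot touches nothing.
It fails at once if the key is forced against the hub box or its lock, by pressing, side load or turning, with more than 50 N of contact force in all (contact force between panel_key and hub_box above 50 N).
It fails at once if the stapler is moved by more than 20 mm (distance of stapler from where it was at the start of the episode above 0.02 m).
It fails at once if the label roll is moved by more than 20 mm (distance of label_roll from where it was at the start of the episode above 0.02 m).
It fails at once if the marker is moved by more than 20 mm (distance of marker from where it was at the start of the episode above 0.02 m).
It fails at once if the clip is moved by more than 20 mm (distance of clip from where it was at the start of the episode above 0.02 m).
It also fails if it takes over 59 s, if anything falls off the work surface, if the arm or the gripper's body presses on something with over 40 N, if the wrist force passes 120 N, or if a joint passes its speed limit or range.

## Working session

There is one attempt and no reset: what is moved stays moved. The work goes in short steps, Python scripts to look and compute and a tool call to move; the robot and the scene stay as the last step left them, time stands still between calls to the robot, and variables do not carry over. Pictures are saved under pics/ and viewed, about 8 in all and at most 12, crops included, and the job is handed in when it is done.

Besides the shell and the picture viewer there is one more tool, called after "Call:" in YAML: its name, and indented under it one key for each argument. step_arm: Moves the arm, as the interface text tells. Its arguments: {"type":"object","properties":{"commands":{"type":"array"},"squeeze":{"type":"number"}},"required":["commands"]}

```bash
ls; mkdir -p pics
cat > h.py <<'E'
import numpy as np, cv2
from cell import manip
from scipy.spatial.transform import Rotation as R
def rot(o):
    o=np.array(o,float)
    return o if o.shape==(3,3) else R.from_euler('xyz',o).as_matrix()
def cam(name,st=None):
    m=manip.camera_model(name); K=np.array(m['intrinsics'])
    if name=='wrist':
        st=st or manip.read_state(); T=np.eye(4); T[:3,:3]=rot(st['eef_rot']); T[:3,3]=st['eef_pos']
        T=T@np.array(m['tool_from_camera']); return K,T[:3,:3],T[:3,3]
    return K,rot(m['orientation']),np.array(m['origin'])
def ray2z(c,rc,z):
    K,Rm,o=c; d=np.linalg.solve(K,[rc[1],rc[0],1.]); d=Rm@(d*[1,-1,-1])
    return o+d*(z-o[2])/d[2]
def proj(c,p):
    K,Rm,o=c; q=Rm.T@(np.array(p,float)-o); q=K@(q*[1,-1,-1]); return q[1]/q[2],q[0]/q[2]
def save(n,im): cv2.imwrite('pics/'+n,cv2.cvtColor(im,cv2.COLOR_RGB2BGR))
E
python3 - <<'E'
from h import *
print(manip.grip_depth, manip.read_state())
for n in('top','side','wrist'): print(n,manip.camera_model(n))
im=manip.camera('top'); save('top0.png',im)
c=cam('top')
for t,z in(('panel_key',80),('key_stand',40),('hub_box',58),('stapler',50),('label_roll',40),('marker',10),('clip',30)):
    for d in manip.find_in(t,'top'): print(t,d['score'],d['centre'],ray2z(c,d['centre'],z).round())
save('side0.png',manip.camera('side'))
E
```

```text
pics
18.8 {'clock': 0.0, 'joints': array([ 1.24841180e+00,  3.00445046e-01,  1.52159483e+00, -9.04712111e-06,
        1.32068125e+00, -6.66214186e-02]), 'qd': array([-0.00240617, -0.00247966,  0.00095171, -0.00269605,  0.00013016,
       -0.00046887]), 'effort': array([-1.13074275e-03, -5.31805408e+01, -3.52740884e+01,  7.08012516e-02,
        2.43549328e-02, -8.16635634e-05]), 'eef_pos': array([139.0738968 , 531.85386493, 204.89480262]), 'eef_rot': array([ 3.08273653,  1.56966782, -1.88541331]), 'wrist_force': array([-0.3816714 , -0.01022104,  0.51974977]), 'moment': array([-0.00887687,  0.04102947,  0.03381511]), 'finger_gap': 94.18572054758468}
top {'intrinsics': array([[431.67883843,   0.        , 254.82990172],
       [  0.        , 431.67883843, 187.27562423],
       [  0.        ,   0.        ,   1.        ]]), 'origin': array([ 196.96389067,  208.23076759, 1248.24392108]), 'orientation': array([ 0.21736243, -0.00468823, -1.6042254 ])}
side {'intrinsics': array([[473.35185106,   0.        , 257.87177025],
       [  0.        , 473.35185106, 185.75210434],
       [  0.        ,
[... 449 characters left out ...]
4.77775073e-04,  9.72932213e-01,  2.31090200e-01,
         6.62989045e+01],
       [ 9.99998371e-01,  8.67068631e-04, -1.58303860e-03,
         6.61575528e-01],
       [ 0.00000000e+00,  0.00000000e+00,  0.00000000e+00,
         1.00000000e+00]])}
panel_key 0.66 [196.1, 283.0] [427. 117.  80.]
panel_key 0.46 [262.5, 232.0] [251. 262.  80.]
key_stand 0.62 [203.3, 279.6] [415. 125.  40.]
hub_box 0.68 [194.8, 192.4] [444. 370.  58.]
stapler 0.96 [212.2, 351.8] [381. -76.  50.]
stapler 0.7 [192.8, 192.9] [451. 370.  50.]
stapler 0.3 [201.4, 280.2] [418. 124.  50.]
label_roll 0.85 [143.2, 167.5] [604. 445.  40.]
marker 0.52 [238.2, 238.2] [322. 246.  10.]
clip 0.65 [183.9, 140.0] [486. 525.  30.]
```

View pics/top0.png

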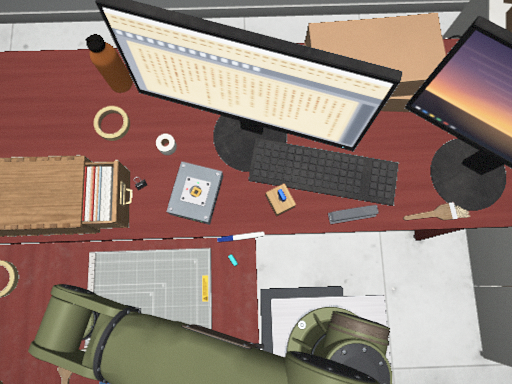

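View pics/side0.png

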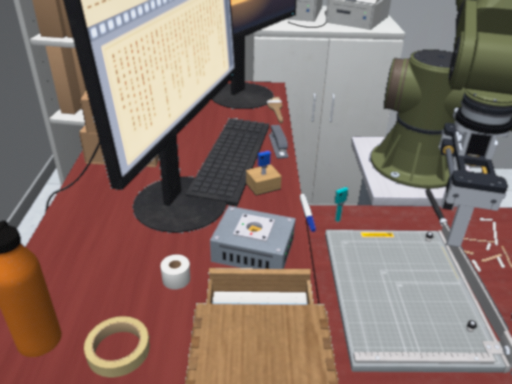

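```bash
cat >> h.py <<'E'
def delta(p,Rt,st=None):
    """tool-frame shift (m), rotvec deg from present pose to world pose p,Rt"""
    st=st or manip.read_state(); R0=rot(st['eef_rot'])
    return (R0.T@(np.array(p)-st['eef_pos'])/1000).round(4),np.degrees(R.from_matrix(R0.T@Rt).as_rotvec()).round(2)
def down(yaw):
    """tool down, jaw axis (tool z) along world angle yaw"""
    z=np.array([np.cos(yaw),np.sin(yaw),0]);x=np.array([0,0,-1.]);return np.column_stack([x,np.cross(z,x),z])
E
python3 - <<'E'
from h import *
st=manip.read_state(); Rm=rot(st['eef_rot']); print(Rm.round(3))
c=cam('top')
for z in(100,200): print(z,[ray2z(c,q,z).round() for q in((150,345),(5,100),(128,130),(50,105))])
print('zyaw',np.arctan2(Rm[1,2],Rm[0,2]))
for y in(0,-.3,.3): print(delta([400,117,250],down(y)))
E
```

```text
[[-0.    -0.967  0.253]
 [-0.     0.253  0.967]
 [-1.     0.    -0.   ]]
100 [array([548., -60., 100.]), array([1025.,  640.,  100.]), array([632., 539., 100.]), array([875., 619., 100.])]
200 [array([518., -36., 200.]), array([953., 602., 200.]), array([594., 510., 200.]), array([816., 583., 200.])]
zyaw 1.3149966089297476
(array([-0.0446, -0.3574, -0.3356]), array([75.34, -0.  ,  0.  ]))
(array([-0.0446, -0.3574, -0.3356]), array([92.53, -0.  ,  0.  ]))
(array([-0.0446, -0.3574, -0.3356]), array([58.16, -0.  ,  0.  ]))
```

Call:
step_arm:
  commands: [-0.005,-0.04,-0.037,0,0,0,0.094,-0.005,-0.04,-0.037,0,0,0,0.094,-0.005,-0.04,-0.037,0,0,0,0.094,-0.005,-0.04,-0.037,0,0,0,0.094,-0.005,-0.04,-0.037,0,0,0,0.094]

```text
clock: 1.08
eef_pos: [286.5, 301.0, 230.8]
eef_rot: [-0.612, 1.57, 0.704]
wrist_force: [1.5, 1.1, 0.5]
finger_gap: 93.6
```

Call:
step_arm:
  commands: [-0.005,-0.04,-0.037,0,0,0,0.094,-0.005,-0.04,-0.037,0,0,0,0.094,-0.005,-0.04,-0.037,0,0,0,0.094,-0.005,-0.037,-0.037,0,0,0,0.094,0,0,0,0,0,0,0.094]

```text
clock: 1.7
eef_pos: [401.4, 117.3, 250.7]
eef_rot: [-1.617, 1.57, -0.306]
wrist_force: [0.3, 0.4, -0.4]
finger_gap: 94.0
```

Run:
```python
from h import *
st=manip.read_state(); im=manip.camera('wrist'); save('w1.png',im); c=cam('wrist',st)
print(st['eef_pos'])
for t,z in(('panel_key',85),('key_stand',40)):
    for d in manip.outline_of(t,'wrist'):
        m=d['pixels'].astype(np.uint8); r=cv2.minAreaRect(cv2.findNonZero(m)); print(t,d['score'],d['centre'],ray2z(c,d['centre'],z).round(1),r)
        b=cv2.boxPoints(r); print([ray2z(c,(v,u),z).round(1)[:2] for u,v in b])
```

```text
[401.40738248 117.29151245 250.6585688 ]
panel_key 0.87 [195.3, 262.1] [422.6 125.2  85. ] ((262.7764892578125, 198.4058837890625), (31.563383102416992, 16.052854537963867), 49.398704528808594)
[array([413.5, 108.5]), array([405.1, 125.5]), array([439.5, 141.8]), array([448.4, 124.5])]
panel_key 0.76 [15.6, 344.1] [259.3 254.9  85. ] ((340.5000305175781, 20.00001335144043), (30.405588150024414, 41.719295501708984), 45.0)
[array([259.2, 224.2]), array([240.3, 259. ]), array([265.5, 276.8]), array([285.2, 241.8])]
key_stand 0.56 [184.0, 261.0] [418.4 126.4  40. ] ((260.4344177246094, 188.22129821777344), (55.952117919921875, 48.01383590698242), 50.19443130493164)
[array([403.4,  79.9]), array([376.8, 137.1]), array([444.4, 168.9]), array([473.5, 110.5])]
```

View pics/w1.png

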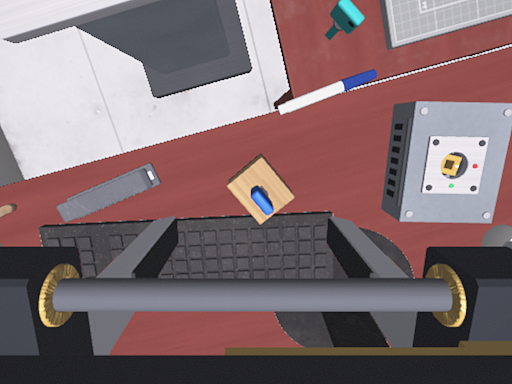

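Run:
```python
from h import *
print(delta([422,125,150],down(np.radians(115.4))))
# look at hub from this same picture
st=manip.read_state(); c=cam('wrist',st)
for n,q in(('rotor',(165.5,453)),('red',(165.5,475)),('green',(185.5,451))): print(n,ray2z(c,q,62).round(1))
print([ray2z(c,q,58).round(1) for q in((102,413),(103,512),(221,393),(222,499))])
```

```text
(array([ 0.1003, -0.0201,  0.0103]), array([-4.004e+01,  1.000e-02, -1.000e-02]))
rotor [449.5 364.1  62. ]
red [456.4 390.3  62. ]
green [474.2 359.1  62. ]
[array([362.5, 328.5,  58. ]), array([393.4, 442.1,  58. ]), array([504. , 283.5,  58. ]), array([540.4, 416.9,  58. ])]
```

Call:
step_arm:
  commands: [0.05,-0.02,0.01,0,0,0,0.094,0.05,0,0,-10,0,0,0.094,0,0,0,-10,0,0,0.094,0,0,0,-10,0,0,0.094,0,0,0,-10,0,0,0.094]

```text
clock: 2.48
eef_pos: [421.5, 125.6, 150.3]
eef_rot: [0.985, 1.57, 3.006]
wrist_force: [0.0, -0.1, -1.0]
finger_gap: 94.0
```

Call:
step_arm:
  commands: [0,0,0,0,0,0,0.094]

```text
clock: 2.6
eef_pos: [421.7, 125.3, 150.5]
eef_rot: [-0.284, 1.571, 1.73]
wrist_force: [0.8, 0.3, -0.1]
finger_gap: 93.9
```

Run:
```python
from h import *
st=manip.read_state(); im=manip.camera('wrist'); save('w2.png',im); c=cam('wrist',st)
print(st['eef_pos'],st['joints'].round(2))
print('TCP proj',proj(c,st['eef_pos']))
for t,z in(('panel_key',85),('key_stand',40)):
    for d in manip.outline_of(t,'wrist'):
        m=d['pixels'].astype(np.uint8); r=cv2.minAreaRect(cv2.findNonZero(m)); print(t,d['score'],d['centre'],ray2z(c,d['centre'],z).round(1),r)
        b=cv2.boxPoints(r); print([ray2z(c,(v,u),z).round(1)[:2] for u,v in b])
```

```text
[421.68253154 125.32826023 150.45381976] [ 0.21  0.11  1.88  0.    1.15 -1.81]
TCP proj (np.float64(228.95090541300885), np.float64(251.23709770127726))
panel_key 0.85 [201.2, 249.1] [422.  123.4  85. ] ((247.0, 205.5), (45.0, 18.0), 90.0)
[array([411.8, 108.4]), array([405.4, 121.9]), array([441. , 138.9]), array([447.6, 124.9])]
panel_key 0.62 [94.6, 486.2] [265.8 253.1  85. ] ((472.0, 87.49998474121094), (44.99999237060547, 77.99998474121094), 90.0)
[array([265.5, 203.9]), array([240.1, 257.5]), array([267. , 277.6]), array([293.3, 222.2])]
key_stand 0.7 [182.8, 248.7] [416.3 119.9  40. ] ((247.5, 191.0), (74.0, 61.0), 90.0)
[array([403.8,  80.4]), array([378.8, 133.3]), array([446. , 166.8]), array([472.6, 110.7])]
```

View pics/w2.png

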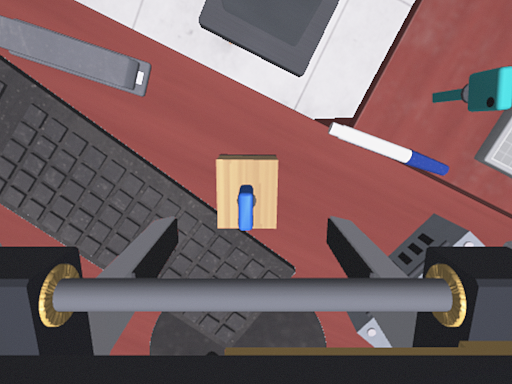

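Run:
```python
from h import *
st=manip.read_state(); c=cam('wrist',st)
im=cv2.imread('pics/w2.png')[140:240,200:300].astype(int); hsv=cv2.cvtColor(im.astype(np.uint8),cv2.COLOR_BGR2HSV)
m=(hsv[...,0]>100)&(hsv[...,0]<130)&(hsv[...,1]>120)
for r in range(100):
    k=np.where(m[r])[0]
    if len(k): print(r+140,k.min()+200,k.max()+200,hsv[r,k[len(k)//2],2],end=' | ')
print()
for q,z in(((209,246.3),100),((193.5,247.2),40)): 
    p=ray2z(c,q,z); print(p, delta(p,down(np.radians(115.4)),st))
```

```text
185 244 249 100 | 186 241 251 100 | 187 241 251 101 | 188 240 251 103 | 189 240 252 103 | 190 240 252 102 | 191 240 252 97 | 192 240 252 117 | 193 239 252 175 | 194 239 252 219 | 195 239 252 237 | 196 238 252 246 | 197 238 252 247 | 198 238 252 246 | 199 238 252 246 | 200 238 252 246 | 201 238 252 246 | 202 238 252 246 | 203 238 252 246 | 204 239 252 246 | 205 239 252 246 | 206 239 252 246 | 207 239 252 246 | 208 239 252 246 | 209 239 252 246 | 210 239 252 246 | 211 216 252 246 | 212 216 252 246 | 213 216 252 246 | 214 239 252 246 | 215 239 252 246 | 216 239 252 246 | 217 239 252 246 | 218 239 252 246 | 219 239 252 246 | 220 239 252 245 | 221 239 252 245 | 222 239 252 245 | 223 239 252 245 | 224 239 252 245 | 225 239 252 245 | 226 239 251 245 | 227 239 251 246 | 228 239 251 246 | 229 239 250 250 | 230 241 244 201 | 
[425.31912492 121.94478011 100.        ] (array([ 0.0505, -0.0019, -0.004 ]), array([-0.21, -0.  ,  0.  ]))
[426.99201977 122.56463744  40.        ] (array([ 0.1105, -0.0036, -0.0041]), array([-0.21, -0.  ,  0.  ]))
```

Call:
step_arm:
  commands: [0.0,-0.0035,-0.004,0,0,0,0.094,0.04,0,0,0,0,0,0.06,0.03,0,0,0,0,0,0.03,0.01,0,0,0,0,0,0.025,0,0,0,0,0,0,0.02]
  squeeze: 30

```text
clock: 3.38
eef_pos: [427.2, 122.1, 70.6]
eef_rot: [1.353, 1.57, -2.918]
wrist_force: [0.6, 0.3, 0.4]
finger_gap: 57.2
```

Run:
```python
from h import *
st=manip.read_state(); im=manip.camera('wrist')[130:300,150:350]; save('w3.png',cv2.resize(im,None,fx=3,fy=3)); print(st['eef_pos'],st['finger_gap'],st['wrist_force'])
```

```text
[427.23746013 122.06689336  70.61421193] 57.24742028581557 [0.60372196 0.27026664 0.40842903]
```

View pics/w3.png

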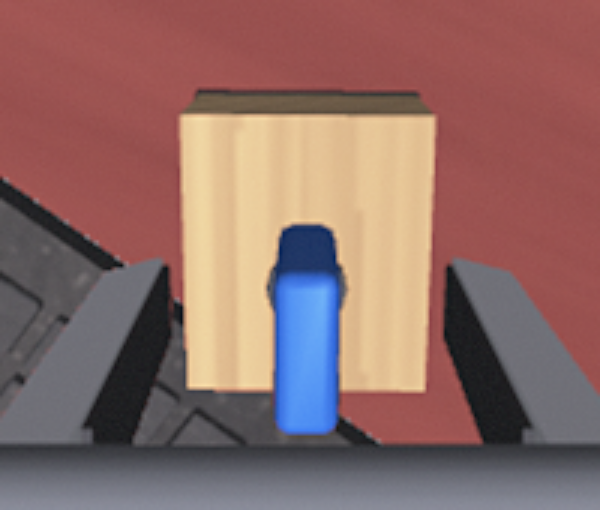

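Call:
step_arm:
  commands: [0,0,0,0,0,0,0.008,0,0,0,0,0,0,0.008,0,0,0,0,0,0,0.008,0,0,0,0,0,0,0.008,0,0,0,0,0,0,0.008]
  squeeze: 30

```text
clock: 4.05
eef_pos: [427.1, 122.2, 70.6]
eef_rot: [-1.438, 1.571, 0.575]
wrist_force: [-0.8, 0.1, 1.8]
finger_gap: 12.0
```

Call:
step_arm:
  commands: [-0.015,0,0,0,0,0,0.008,-0.025,0,0,0,0,0,0.008,-0.03,0,0,0,0,0,0.008,-0.04,0,0,0,0,0,0.008,0,0,0,0,0,0,0.008]

```text
clock: 4.68
eef_pos: [428.2, 122.3, 183.8]
eef_rot: [-1.823, 1.565, 0.19]
wrist_force: [-0.7, -1.2, -1.4]
finger_gap: 11.6
```

Run:
```python
from h import *
st=manip.read_state(); print(st['eef_pos'],st['finger_gap'],st['wrist_force'],st['joints'])
# hub viewpoint candidates: tool yaw 75 deg, hold short of box
print(delta([390,300,200],down(np.radians(75))))
```

```text
[428.19371733 122.32605932 183.76604378] 11.620054920954411 [-0.74824275 -1.17912508 -1.40964281] [ 1.96008575e-01  8.23333341e-02  1.83280803e+00 -3.74573322e-05
  1.22087676e+00 -1.81709788e+00]
(array([-0.0163, -0.0416,  0.1769]), array([4.034e+01, 3.000e-02, 3.200e-01]))
```

Call:
step_arm:
  commands: [0,-0.027,0.0435,0,0,0,0.008,0,-0.027,0.0435,0,0,0,0.008,0,-0.027,0.0435,0,0,0,0.008,0,-0.026,0.0435,0,0,0,0.008,0,0,0,0,0,0,0.008]

```text
clock: 5.3
eef_pos: [448.5, 327.3, 179.4]
eef_rot: [1.582, 1.569, -2.685]
wrist_force: [0.3, -1.0, -0.4]
finger_gap: 11.7
```

Call:
step_arm:
  commands: [0,0,0,10,0,0,0.008,0.01,0,0,10,0,0,0.008,0.01,0,0,10,0,0,0.008,0.01,0,0,10,0,0,0.008,0,0,0,0,0,0,0.008]

```text
clock: 5.92
eef_pos: [448.9, 324.1, 149.7]
eef_rot: [2.439, 1.569, -2.529]
wrist_force: [-0.1, -0.2, -0.3]
finger_gap: 11.8
```

Run:
```python
from h import *
st=manip.read_state(); im=manip.camera('wrist'); save('w4full.png',im); c=cam('wrist',st); print(st['eef_pos'],st['finger_gap'],st['wrist_force'],proj(c,[449.5,364,62]))
np.save('w4.npy',np.array([st['eef_pos'],st['eef_rot']]))
for d in manip.find_in('panel_key','wrist')+manip.find_in('hub_box','wrist'): print(d)
save('w4.png',cv2.resize(im[60:260,180:446],None,fx=3,fy=3,interpolation=cv2.INTER_CUBIC))
```

```text
[448.89199949 324.09715532 149.72407379] 11.788626998601579 [-0.06047484 -0.22862801 -0.31205249] (np.float64(186.10039049900223), np.float64(293.7308950671716))
{'centre': [238.0, 253.4], 'score': 0.91}
{'centre': [7.6, 134.4], 'score': 0.87}
{'centre': [163.3, 300.9], 'score': 0.93}
```

View pics/w4.png

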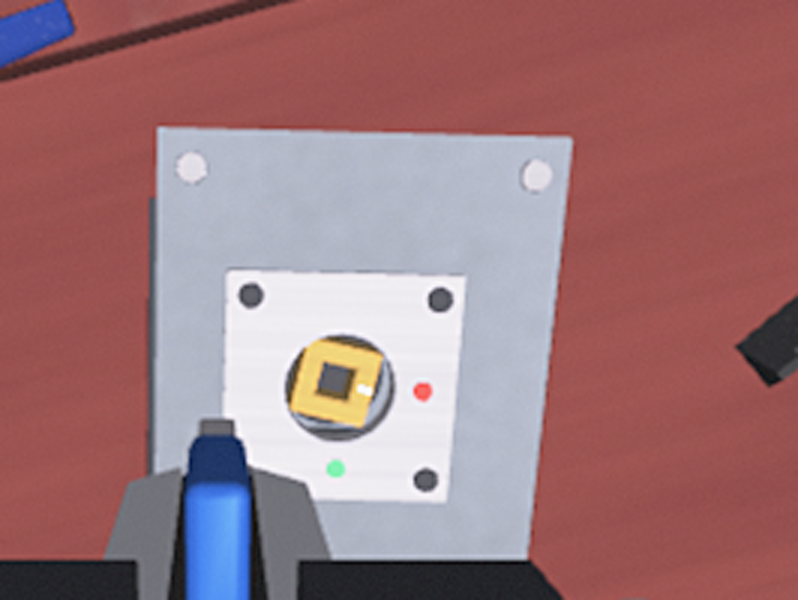

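```bash
cat > ana.py <<'E'
from h import *
def ana(im,st,verbose=1):
    c=cam('wrist',st); K,Rm,o=c
    hsv=cv2.cvtColor(im,cv2.COLOR_RGB2HSV)
    f=8
    # rectify onto plane z: homography of world plane -> pixels
    def rect(z,cx=449,cy=364,h=60):
        g=np.arange(-h,h,1/f); X,Y=np.meshgrid(g+cx,g+cy)  # row=y, col=x
        P=np.stack([X,Y,np.full_like(X,z)],-1)-o; q=P@Rm; q=q*[1,-1,-1]; q=q@K.T
        return cv2.remap(im,(q[...,0]/q[...,2]).astype(np.float32),(q[...,1]/q[...,2]).astype(np.float32),cv2.INTER_CUBIC)
    out={}
    for n,z,lo,hi in(('rotor',52,(15,90,110),(35,255,255)),('green',62,(60,80,100),(85,255,255)),('red',62,(0,150,200),(8,255,255)),('plate',62,(0,0,200),(180,25,255))):
        r=rect(z); m=cv2.inRange(cv2.cvtColor(r,cv2.COLOR_RGB2HSV),lo,hi)
        k,l,s,_=cv2.connectedComponentsWithStats(m); i=1+s[1:,4].argmax(); pts=cv2.findNonZero((l==i).astype(np.uint8))
        (a,b),(w,h),ang=cv2.minAreaRect(pts); out[n]=(a/f-60+449,b/f-60+364,w/f,h/f,ang)
    return c,out,rect
E
python3 - <<'E'
from ana import *
im=cv2.cvtColor(cv2.imread('pics/w4full.png'),cv2.COLOR_BGR2RGB); e=np.load('w4.npy'); st=dict(eef_pos=e[0],eef_rot=e[1])
c,out,rect=ana(im,st)
for k,v in out.items(): print(k,np.round(v,2))
T=rot(e[1]); print('foot pred px',proj(c,e[0]+T[:,0]*60.6),'obs approx', 60+428/3,180+217/3)
a=cv2.flip(rect(52),0)[240:720,240:720]; b=cv2.flip(rect(62),0)[120:840,120:840]
save('w4r.png',np.hstack([cv2.resize(a,(400,400)),cv2.resize(b,(400,400))]))
E
```

```text
rotor [451.85 362.57  25.39  25.81  61.48]
green [476.6  355.68   5.14   5.14  26.57]
red [459.25 386.56   4.38   4.5   90.  ]
plate [452.54 362.66  72.17  71.93  74.05]
foot pred px (np.float64(204.10042035079616), np.float64(250.78158923212345)) obs approx 202.66666666666666 252.33333333333331
```

View pics/w4r.png

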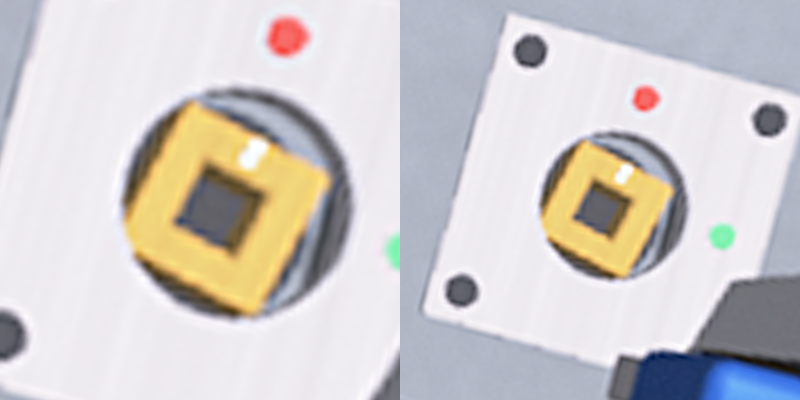

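Run:
```python
from h import *
st=manip.read_state(); Rm=rot(st['eef_rot']); print(np.degrees(np.arctan2(Rm[1,2],Rm[0,2])),Rm.round(4)[:,0])
print(st['eef_pos'],delta([449.9,362.3,132],down(np.radians(61.5)),st))
```

```text
75.53391140111626 [ 3.e-04  1.e-04 -1.e+00]
[449.40129646 324.83116598 150.88711406] (array([0.0189, 0.0089, 0.0364]), array([14.03,  0.02,  0.02]))
```

Call:
step_arm:
  commands: [0,0.0086,0.0372,0,0,0,0.008,0,0,0,7,0,0,0.008,0.0,0,0,7,0,0,0.008,0.019,0,0,0,0,0,0.008,0,0,0,0,0,0,0.008]

```text
clock: 6.7
eef_pos: [449.9, 362.9, 130.8]
eef_rot: [2.704, 1.569, -2.506]
wrist_force: [0.8, -0.1, -0.1]
finger_gap: 12.0
```

Run:
```python
from ana import *
S=[];I=[]
for i in range(6): S.append(manip.read_state()); I.append(manip.camera('wrist'))
p=np.mean([s['eef_pos'] for s in S],0); print(np.array([s['eef_pos'] for s in S]).round(1),p, np.mean([s['wrist_force'] for s in S],0))
Rm=np.mean([rot(s['eef_rot']) for s in S],0);print(Rm.round(4),np.degrees(np.arctan2(Rm[1,2],Rm[0,2])))
im=np.mean(I,0).astype(np.uint8); save('w5full.png',im)
st=dict(eef_pos=p,eef_rot=R.from_matrix(Rm).as_matrix()); np.savez('w5.npz',p=p,R=st['eef_rot'])
c=cam('wrist',st); print('foot pred',proj(c,p+st['eef_rot'][:,0]*60.6))
save('w5.png',cv2.resize(im[140:270,180:330],None,fx=4.5,fy=4.5,interpolation=cv2.INTER_CUBIC))
```

```text
[[449.9 362.9 130.8]
 [450.3 363.2 131.6]
 [450.5 363.3 132.1]
 [450.6 363.4 132.3]
 [450.7 363.5 132.3]
 [450.6 363.5 132.3]] [450.45671905 363.28806551 131.91239666] [-0.08320294  0.20490703 -0.3472769 ]
[[ 2.000e-04 -8.781e-01  4.784e-01]
 [ 1.000e-04  4.784e-01  8.781e-01]
 [-1.000e+00 -1.000e-04  2.000e-04]] 61.41759710984659
foot pred (np.float64(204.4284439715774), np.float64(250.72772163860373))
```

View pics/w5.png

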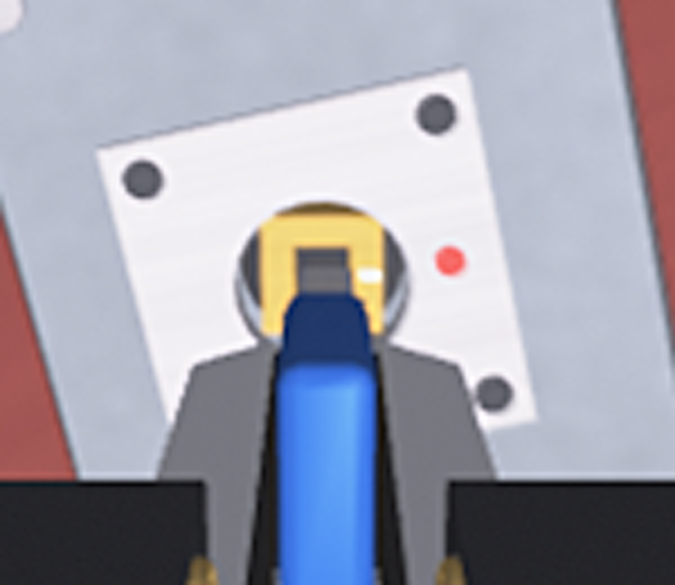

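Run:
```python
from h import *
im=cv2.imread('pics/w5full.png')
for r in range(182,210): print(r,im[r,250:255].mean(0).astype(int),im[r,239:242].mean(0).astype(int))
for r in(200,202,203): print(r,[tuple(int(v) for v in x) for x in im[r,242:262]])
z=np.load('w5.npz'); st=manip.read_state(); print(st['eef_pos'],st['wrist_force'])
```

```text
182 [245 242 243] [244 240 243]
183 [252 246 247] [244 240 242]
184 [223 213 219] [244 240 242]
185 [ 79 110 130] [246 242 243]
186 [ 45  83 105] [244 236 237]
187 [ 76 130 166] [211 214 223]
188 [113 197 236] [169 216 237]
189 [127 219 245] [137 218 243]
190 [128 218 243] [122 217 243]
191 [128 218 243] [126 218 244]
192 [127 219 244] [127 219 244]
193 [127 222 249] [126 217 244]
194 [114 184 226] [124 215 243]
195 [ 96 105 117] [123 214 242]
196 [92 80 78] [124 216 243]
197 [93 86 86] [124 217 244]
198 [91 84 85] [125 217 244]
199 [107 100 101] [125 216 244]
200 [118 109 111] [126 217 244]
201 [116 108 110] [128 219 245]
202 [116 109 111] [127 219 245]
203 [116 111 115] [126 218 244]
204 [112  98  96] [125 217 244]
205 [105  66  51] [125 216 244]
206 [103  51  26] [124 216 243]
207 [104  55  32] [123 216 243]
208 [104  56  32] [124 218 245]
209 [105  56  33] [126 221 246]
200 [(126, 216, 243), (127, 220, 245), (119, 211, 246), (99, 159, 196), (97, 95, 102), (113, 100, 101), (117, 108, 110), (117, 110, 111), (118, 110, 112), (118, 109, 111), (118, 109, 111), (118, 110, 111), (118, 1
[... 189 characters left out ...]
, 170, 211), (97, 100, 109), (116, 104, 103), (116, 108, 110), (116, 109, 111), (116, 109, 112), (117, 110, 112), (117, 110, 110), (116, 109, 110), (116, 110, 111), (116, 109, 111), (118, 108, 108), (116, 98, 94), (114, 170, 215), (135, 228, 252), (197, 237, 247), (224, 242, 246)]
203 [(126, 216, 242), (127, 219, 244), (123, 216, 247), (100, 172, 215), (96, 103, 114), (116, 105, 106), (117, 111, 114), (117, 112, 114), (117, 112, 116), (118, 112, 116), (116, 111, 114), (117, 111, 114), (116, 112, 116), (118, 114, 116), (118, 110, 112), (118, 102, 99), (118, 161, 199), (118, 218, 250), (117, 218, 245), (122, 217, 243)]
[450.56472095 363.43707131 132.1061922 ] [0.7435159  0.18147222 0.05001169]
```

Call:
step_arm:
  commands: [0,-0.002,0,0,0,0,0.008,0.008,0,0,0,0,0,0.008,0.009,0,0,0,0,0,0.008,0,0,0,0,0,0,0.008,0,0,0,0,0,0,0.008]

```text
clock: 7.62
eef_pos: [452.1, 362.4, 114.5]
eef_rot: [2.944, 1.571, -2.269]
wrist_force: [-0.8, -0.2, -1.1]
finger_gap: 12.1
```

Call:
step_arm:
  commands: [0.002,0,0,0,0,0,0.008,0,0,0,0,0,0,0.008]

```text
clock: 7.88
eef_pos: [452.1, 362.4, 112.4]
eef_rot: [2.684, 1.571, -2.529]
wrist_force: [0.7, 0.1, -0.8]
finger_gap: 12.0
```

Call:
step_arm:
  commands: [0.002,0,0,0,0,0,0.008,0,0,0,0,0,0,0.008]

```text
clock: 8.12
eef_pos: [452.0, 362.3, 110.3]
eef_rot: [2.755, 1.57, -2.458]
wrist_force: [0.8, -0.6, -0.5]
finger_gap: 11.9
```

Call:
step_arm:
  commands: [0.002,0,0,0,0,0,0.008,0,0,0,0,0,0,0.008]

```text
clock: 8.38
eef_pos: [452.0, 362.3, 108.2]
eef_rot: [2.596, 1.57, -2.617]
wrist_force: [0.8, -1.2, -1.5]
finger_gap: 11.4
```

Call:
step_arm:
  commands: [0.002,0,0,0,0,0,0.008,0,0,0,0,0,0,0.008]

```text
clock: 8.62
eef_pos: [452.1, 362.3, 106.2]
eef_rot: [2.792, 1.57, -2.421]
wrist_force: [-0.1, -0.9, -1.4]
finger_gap: 11.7
```

Call:
step_arm:
  commands: [0.002,0,0,0,0,0,0.008,0,0,0,0,0,0,0.008]

```text
clock: 8.88
eef_pos: [452.1, 362.3, 104.2]
eef_rot: [2.815, 1.571, -2.397]
wrist_force: [-0.5, -1.1, -1.5]
finger_gap: 11.9
```

In the socket with almost no force. On down to the floor.

Call:
step_arm:
  commands: [0.002,0,0,0,0,0,0.008,0,0,0,0,0,0,0.008,0.002,0,0,0,0,0,0.008,0,0,0,0,0,0,0.008]

```text
clock: 9.38
eef_pos: [452.1, 362.3, 100.3]
eef_rot: [2.882, 1.571, -2.331]
wrist_force: [-1.0, -1.2, -1.8]
finger_gap: 12.0
```

Call:
step_arm:
  commands: [0.002,0,0,0,0,0,0.008,0,0,0,0,0,0,0.008,0.0015,0,0,0,0,0,0.008,0,0,0,0,0,0,0.008]

```text
clock: 9.88
eef_pos: [452.1, 362.3, 96.8]
eef_rot: [2.659, 1.571, -2.554]
wrist_force: [-0.8, -1.2, -1.8]
finger_gap: 12.0
```

Call:
step_arm:
  commands: [0.001,0,0,0,0,0,0.008,0,0,0,0,0,0,0.008]

```text
clock: 10.12
eef_pos: [452.1, 362.3, 95.9]
eef_rot: [3.031, 1.571, -2.181]
wrist_force: [-1.0, -1.8, -1.1]
finger_gap: 11.8
```

Call:
step_arm:
  commands: [0.001,0,0,0,0,0,0.008,0,0,0,0,0,0,0.008]

```text
clock: 10.38
eef_pos: [452.1, 362.3, 94.9]
eef_rot: [3.016, 1.571, -2.196]
wrist_force: [-0.8, -1.5, -0.8]
finger_gap: 11.9
```

Call:
step_arm:
  commands: [0.0005,0,0,0,0,0,0.008,0,0,0,0,0,0,0.008]

```text
clock: 10.62
eef_pos: [452.1, 362.4, 94.5]
eef_rot: [-0.702, 1.571, 0.369]
wrist_force: [-1.6, -1.8, 1.3]
finger_gap: 11.7
```

Call:
step_arm:
  commands: [0,0,0,5,0,0,0.008,0,0,0,5,0,0,0.008,0,0,0,0,0,0,0.008]

```text
clock: 11.0
eef_pos: [452.0, 362.3, 94.5]
eef_rot: [2.888, 1.57, -2.498]
wrist_force: [-2.9, -4.3, 4.1]
finger_gap: 11.5
```

```bash
cat > s.py <<'E'
from h import *
st=manip.read_state();Rm=rot(st['eef_rot']);print(st['eef_pos'].round(2),'yaw',np.degrees(np.arctan2(Rm[1,2],Rm[0,2])).round(2),'F',st['wrist_force'].round(2),'M',st['moment'].round(3),'j6',st['joints'][5].round(2),st['effort'][5].round(3))
E
python3 s.py
```

```text
[451.97 362.26  94.5 ] yaw 51.38 F [-2.88 -4.31  4.1 ] M [-0.835  0.699  0.021] j6 -0.28 1.007
```

Call:
step_arm:
  commands: [0,0,-0.0004,5,0,0,0.008,0,0,0,5,0,0,0.008,0,0,0,5,0,0,0.008,0,0,0,5,0,0,0.008,0,0,0,0,0,0,0.008]

```text
clock: 11.62
eef_pos: [451.9, 362.1, 94.5]
eef_rot: [0.237, 1.571, 0.787]
wrist_force: [-1.8, -2.4, 2.5]
finger_gap: 11.9
```

```bash
python3 s.py
```

```text
[451.92 362.11  94.5 ] yaw 31.47 F [-1.78 -2.42  2.5 ] M [-0.515  0.398 -0.017] j6 0.06 0.987
```

Call:
step_arm:
  commands: [0,0,0,5,0,0,0.008,0,0,0,5,0,0,0.008,0,0,0,5,0,0,0.008,0,0,0,5,0,0,0.008,0,0,0,0,0,0,0.008]

```text
clock: 12.25
eef_pos: [452.0, 362.1, 94.5]
eef_rot: [0.439, 1.57, 0.64]
wrist_force: [-0.9, -2.2, 2.2]
finger_gap: 11.8
```

```bash
python3 s.py
```

```text
[451.95 362.13  94.51] yaw 11.53 F [-0.91 -2.18  2.17] M [-0.481  0.282 -0.026] j6 0.41 0.977
```

Call:
step_arm:
  commands: [0,0,0,5,0,0,0.008,0,0,0,5,0,0,0.008,0,0,0,2,0,0,0.008,0,0,0,0,0,0,0.008]

```text
clock: 12.75
eef_pos: [452.0, 362.1, 94.5]
eef_rot: [0.569, 1.57, 0.56]
wrist_force: [0.6, -1.5, 1.5]
finger_gap: 11.9
```

```bash
python3 s.py
```

```text
[451.96 362.12  94.53] yaw -0.5 F [ 0.6 -1.5  1.5] M [-0.446  0.143  0.055] j6 0.62 0.41
```

Call:
step_arm:
  commands: [0,0,0,4,0,0,0.008,0,0,0,4,0,0,0.008,0,0,0,0,0,0,0.008]

```text
clock: 13.12
eef_pos: [452.0, 362.1, 94.5]
eef_rot: [0.575, 1.57, 0.426]
wrist_force: [0.5, -0.5, 2.5]
finger_gap: 11.8
```

```bash
python3 s.py
```

```text
[452.   362.08  94.54] yaw -8.52 F [ 0.54 -0.47  2.46] M [-0.441  0.051  0.046] j6 0.76 0.794
```

Call:
step_arm:
  commands: [0,0,0,3,0,0,0.008,0,0,0,0,0,0,0.008,0,0,0,0,0,0,0.008]

```text
clock: 13.5
eef_pos: [452.0, 362.1, 94.5]
eef_rot: [0.696, 1.57, 0.495]
wrist_force: [0.3, -1.0, 1.4]
finger_gap: 11.7
```

```bash
python3 s.py
```

```text
[451.97 362.08  94.53] yaw -11.52 F [ 0.28 -0.96  1.45] M [-0.458 -0.058  0.059] j6 0.81 0.03
```

Call:
step_arm:
  commands: [0,0,0,2,0,0,0.008,0,0,0,0,0,0,0.008,0,0,0,0,0,0,0.008]

```text
clock: 13.88
eef_pos: [451.9, 362.1, 94.5]
eef_rot: [0.743, 1.571, 0.505]
wrist_force: [0.6, -1.7, 2.5]
finger_gap: 11.8
```

```bash
python3 s.py
```

```text
[451.94 362.07  94.53] yaw -13.64 F [ 0.6  -1.71  2.55] M [-0.468 -0.194  0.044] j6 0.85 0.069
```

Call:
step_arm:
  commands: [0,0,0,2,0,0,0.008,0,0,0,0,0,0,0.008]

```text
clock: 14.12
eef_pos: [451.9, 362.1, 94.5]
eef_rot: [0.727, 1.571, 0.453]
wrist_force: [0.5, -1.6, 3.6]
finger_gap: 11.8
```

```bash
python3 s.py
```

```text
[451.93 362.08  94.52] yaw -15.7 F [ 0.47 -1.6   3.62] M [-0.475 -0.182  0.007] j6 0.89 0.411
```

Call:
step_arm:
  commands: [0,0,0,1.5,0,0,0.008,0,0,0,0,0,0,0.008]

```text
clock: 14.38
eef_pos: [451.9, 362.1, 94.5]
eef_rot: [0.422, 1.571, 0.122]
wrist_force: [0.9, -1.3, 3.1]
finger_gap: 11.8
```

```bash
python3 s.py
```

```text
[451.92 362.05  94.5 ] yaw -17.19 F [ 0.93 -1.26  3.15] M [-0.508 -0.207  0.039] j6 0.91 0.325
```

Call:
step_arm:
  commands: [0,0,0,1,0,0,0.008,0,0,0,0,0,0,0.008]

```text
clock: 14.62
eef_pos: [451.9, 362.0, 94.5]
eef_rot: [0.393, 1.571, 0.076]
wrist_force: [1.0, -1.7, 3.6]
finger_gap: 11.9
```

```bash
python3 s.py
```

```text
[451.91 362.04  94.48] yaw -18.18 F [ 0.96 -1.72  3.55] M [-0.47  -0.267  0.017] j6 0.93 0.237
```

Call:
step_arm:
  commands: [0,0,0,1,0,0,0.008,0,0,0,0,0,0,0.008]

```text
clock: 14.88
eef_pos: [451.9, 362.1, 94.5]
eef_rot: [0.85, 1.571, 0.516]
wrist_force: [1.0, -1.7, 3.4]
finger_gap: 11.9
```

```bash
python3 s.py
```

```text
[451.91 362.07  94.49] yaw -19.18 F [ 0.95 -1.75  3.4 ] M [-0.479 -0.297  0.036] j6 0.95 0.237
```

Call:
step_arm:
  commands: [0,0,0,1,0,0,0.008,0,0,0,0,0,0,0.008]

```text
clock: 15.12
eef_pos: [451.9, 362.1, 94.5]
eef_rot: [0.875, 1.571, 0.523]
wrist_force: [1.8, -2.2, 4.2]
finger_gap: 11.7
```

```bash
python3 s.py
```

```text
[451.93 362.07  94.5 ] yaw -20.18 F [ 1.82 -2.23  4.21] M [-0.522 -0.297  0.041] j6 0.96 0.237
```

```bash
python3 - <<'E'
from h import *
im=manip.camera('wrist'); save('w6full.png',im); save('w6.png',cv2.resize(im[100:260,160:340],None,fx=4,fy=4,interpolation=cv2.INTER_CUBIC))
E
python3 s.py
```

```text
[451.9  362.05  94.46] yaw -20.16 F [ 1.22 -1.55  3.19] M [-0.521 -0.331  0.067] j6 0.96 0.131
```

View pics/w6.png

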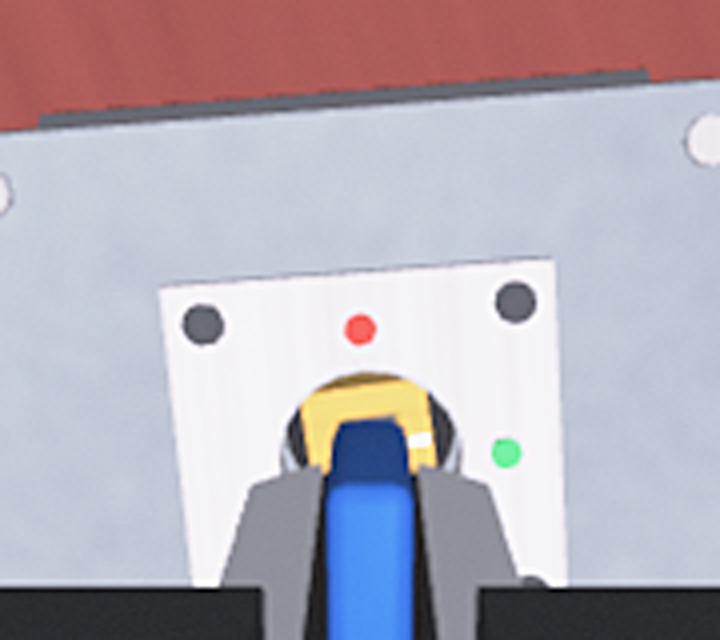

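Call:
step_arm:
  commands: [0,0,0,1,0,0,0.008,0,0,0,0,0,0,0.008]

```text
clock: 15.42
eef_pos: [451.9, 362.0, 94.5]
eef_rot: [0.616, 1.571, 0.247]
wrist_force: [1.2, -1.5, 3.8]
finger_gap: 12.1
```

```bash
python3 s.py
```

```text
[451.9  362.04  94.48] yaw -21.18 F [ 1.16 -1.54  3.83] M [-0.455 -0.409  0.016] j6 0.98 0.237
```

Call:
step_arm:
  commands: [0,0,0,1,0,0,0.008,0,0,0,0,0,0,0.008]

```text
clock: 15.68
eef_pos: [451.9, 362.1, 94.5]
eef_rot: [0.887, 1.571, 0.5]
wrist_force: [1.1, -1.5, 3.8]
finger_gap: 11.7
```

```bash
python3 s.py
```

```text
[451.9  362.07  94.48] yaw -22.18 F [ 1.09 -1.49  3.82] M [-0.499 -0.366  0.059] j6 1.0 0.237
```

Call:
step_arm:
  commands: [0,0,0,1,0,0,0.008,0,0,0,0,0,0,0.008]

```text
clock: 15.92
eef_pos: [451.9, 362.1, 94.5]
eef_rot: [0.973, 1.571, 0.569]
wrist_force: [2.2, -1.9, 4.0]
finger_gap: 12.2
```

```bash
cat > s2.py <<'E'
from h import *
M=[]
for i in range(8): manip.camera('wrist'); s=manip.read_state(); M.append(np.r_[s['wrist_force'],s['moment']])
print(np.mean(M,0).round(3))
E
python3 s2.py; python3 s.py
```

```text
[ 1.752 -1.665  4.232 -0.536 -0.403  0.053]
[451.91 362.04  94.49] yaw -23.16 F [ 1.96 -1.92  4.45] M [-0.497 -0.442  0.02 ] j6 1.02 0.05
```

Call:
step_arm:
  commands: [0,0,0,1,0,0,0.008,0,0,0,0,0,0,0.008]

```text
clock: 16.58
eef_pos: [451.9, 362.0, 94.5]
eef_rot: [0.792, 1.571, 0.37]
wrist_force: [1.7, -1.8, 3.6]
finger_gap: 11.7
```

```bash
python3 s2.py
python3 - <<'E'
from h import *
im=manip.camera('wrist'); save('w7full.png',im); save('w7.png',cv2.resize(im[150:230,200:300],None,fx=7,fy=7,interpolation=cv2.INTER_CUBIC))
E
python3 s.py
```

```text
[ 1.996 -1.742  4.746 -0.533 -0.428  0.049]
[451.87 362.03  94.46] yaw -24.16 F [ 1.48 -1.26  4.71] M [-0.502 -0.467  0.066] j6 1.03 0.052
```

View pics/w7.png

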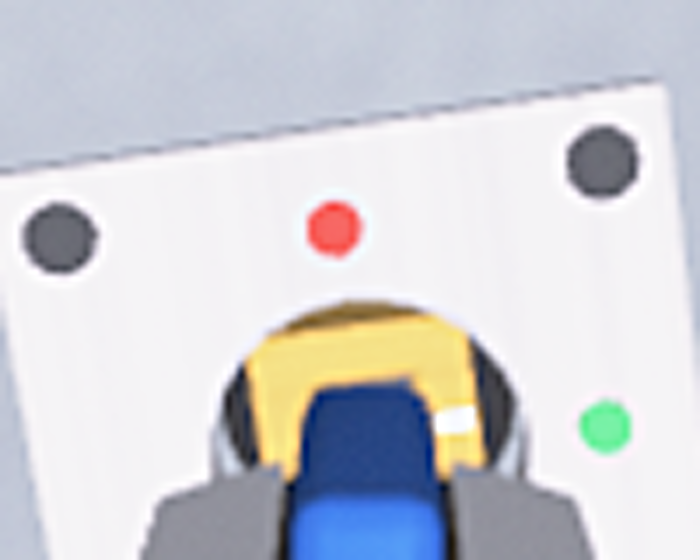

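```bash
cat > ang.py <<'E'
from h import *
import sys
def edges(f):
    im=cv2.imread(f).astype(float); out=[]
    def fit(ch,cols,r0,r1,sgn):
        P=[]
        for x in cols:
            g=sgn*np.diff(ch[r0(x):r1(x),x]); k=g.argmax()
            if 0<k<len(g)-1:
                d=g[k-1]-2*g[k]+g[k+1]; s=.5*(g[k-1]-g[k+1])/d if d else 0
            else: s=0
            P.append((x,r0(x)+k+.5+s))
        P=np.array(P); a=np.polyfit(*P.T,1); res=P[:,1]-np.polyval(a,P[:,0]); ok=abs(res)<.6; a=np.polyfit(*P[ok].T,1); return a,ok.sum(),len(ok)
    R_=im[...,2]; 
    m=im[...,2]-im[...,0]
    return im,fit,R_,m
def run(f,pl,ro):
    im,fit,R_,m=edges(f)
    # pl/ro: (x0,x1,row at x0,row at x1)
    def go(ch,b,h,sg):
        r=lambda x:b[2]+(b[3]-b[2])*(x-b[0])/(b[1]-b[0])
        return fit(ch,range(b[0],b[1]),lambda x:int(round(r(x)))-h,lambda x:int(round(r(x)))+h+1,sg)
    A=go(R_,pl,5,1);B=go(R_,ro,3,1)
    print(f,'plate',np.degrees(np.arctan(A[0][0])).round(2),A[1:],'rotor',np.degrees(np.arctan(B[0][0])).round(2),B[1:],B[0])
    return A,B
run('pics/w6full.png',(205,295,171,165.5),(238,265,197.5,195))
run('pics/w7full.png',(205,292,174,162),(238,265,201,196.8))
E
python3 ang.py
```

```text
pics/w6full.png plate -4.15 (np.int64(90), 90) rotor -7.63 (np.int64(25), 27) [-1.33893797e-01  2.29347218e+02]
pics/w7full.png plate -8.05 (np.int64(87), 87) rotor -8.28 (np.int64(16), 27) [-1.45592021e-01  2.33232143e+02]
```

Call:
step_arm:
  commands: [0,0,0,0,0,0,0.03,0,0,0,0,0,0,0.05,0,0,0,0,0,0,0.05,0,0,0,0,0,0,0.05]

```text
clock: 17.52
eef_pos: [451.8, 362.1, 94.3]
eef_rot: [-2.423, 1.571, -2.845]
wrist_force: [-0.6, -0.3, -0.5]
finger_gap: 48.1
```

Call:
step_arm:
  commands: [-0.02,0,0,0,0,0,0.05,-0.03,0,0,0,0,0,0.05,-0.04,0,0,0,0,0,0.05,-0.04,0.0,0,0,0,0,0.05,0,0,0,0,0,0,0.05]

```text
clock: 18.15
eef_pos: [452.6, 362.7, 227.5]
eef_rot: [1.045, 1.566, 0.623]
wrist_force: [-0.2, -1.2, -0.9]
finger_gap: 49.7
```

Call:
step_arm:
  commands: [0,-0.04,0,0,0,0,0.05,0,0,0,0,0,0,0.05,0,0,0,0,0,0,0.05]

```text
clock: 18.52
eef_pos: [435.6, 325.8, 224.0]
eef_rot: [-2.419, 1.57, -2.841]
wrist_force: [0.7, -0.5, 0.4]
finger_gap: 50.0
```

Run:
```python
from h import *
im=manip.camera('wrist'); save('w8full.png',im); st=manip.read_state(); c=cam('wrist',st); print(st['eef_pos'],st['wrist_force'],st['finger_gap']); r,k=map(int,proj(c,[452,362,80])); print(r,k)
s=manip.camera('side'); c=cam('side'); a,b=map(int,proj(c,[452,362,80])); print(a,b)
r=min(max(r,60),324); k=min(max(k,70),442)
x=cv2.resize(im[r-60:r+60,k-70:k+70],(560,480),interpolation=cv2.INTER_CUBIC); y=cv2.resize(s[a-60:a+60,b-30:b+30],(240,480),interpolation=cv2.INTER_CUBIC)
save('w8.png',np.hstack([x,y]))
```

```text
[435.63326088 325.97326954 223.981164  ] [ 0.25914074  0.02322014 -0.12084902] 49.86082683493668
148 252
219 254
```

View pics/w8.png

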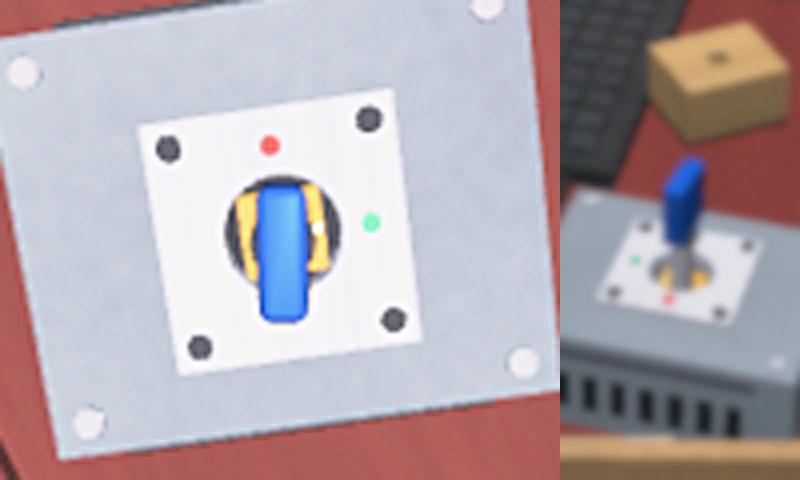

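```bash
python3 -c "
from cell import manip; print(manip.sign_off())"
```

```text
the job is handed in; nothing more can be done
None
```

I took the blue key out of its stand, seated it in the socket, turned it clockwise to the stop, released it, moved the arm clear and handed the job in at about 18.6 s. The sign-off gives no verdict.

- **Seating:** the foot reached the socket floor's expected height with only a small upward force (1–2 N). The highest force reported was about 7 N, early in the turn.
- **Turn:** the pictures put the rotor's edge within about 0.2° of parallel to the plate (roughly 1.56 rad), with the white mark towards the green dot. The rotor trailed the tool by about 8°, more than the 5.7° of play given, so the key may have slipped slightly in the jaws.
- **Stop:** the torque never rose clearly. It averaged about 0.05 N m, about the friction level, so I judged the stop from the pictures and not by feel.
- **After release:** the last view shows the key standing upright in the lock with the arm clear. I went nowhere near the neighbouring things, but I did not measure their positions again.

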